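# Make up the wine set and the mixing set

### The arm

A 6-joint arm with a two-finger parallel gripper is mounted at the origin on a cart in front of the work surface, level with it; the furniture and walls round the work are solid. World frame = base frame: x ahead of the robot, y to its left, z up, the work surface at z = 0. Lengths are in m, angles in rad, forces in N, time in s.
With the tool pointing down it reaches from about 0.275 to 0.85 m from the base axis. Payload 19 kg.
Tool frame: the origin (TCP) lies at the very end of the fingers, on their centre line; the grasp point (between the pads) lies r.hold_point_z behind it (r.hold_point_z is the distance from the TCP to the grasp point, in m); z points along the fingers, y is the line along which they close (so a half turn about z gives the same grasp; the last joint's range is limited). The gripper opens to 85 mm and grips with 20 to 120 N. Pads are 22 mm wide; open, the fingers measure 114 mm over their backs; the gripper's body (76 mm by 85 mm) begins 54 mm behind the grasp point. The pads swing forward as they close: fully open they stand 13 mm farther back than shut.
Start: joints at [1.077, 0.15, 1.437, -0, 1.554, -0.134], TCP at [0.202, 0.538, 0.231] pointing down, gripper open.
Joint ranges: [-2.8, 2.8], [-0.68, 2.1], [0.12, 2.68], [-1.39, 4.53], [0.16, 2.79], [-2.81, 2.81]. Speed limits (rad/s): [1.89, 1.89, 2.22, 3.01, 3.01, 3.01].

### API

Orientations are given as a rotation vector (axis times angle).
In Python, from rig import status, capture, camera_params, r, finder gives the robot as it stands. The module is installed in compiled form; this text tells all that it offers.
- The arm moves only by the shell command python3 -m pendant 'ROWS'. ROWS is JSON, a list that holds one entry, the list of rows, each a list of 7 numbers: the shift along the tool's x, y, z in m, then the turn, a rotation vector about the tool's x, y, z in degrees, then the opening, from -1 (shut) to 1 (fully open). In form: [[[tx, ty, tz, ax, ay, az, fingers], ...]]. A call has 1 to 8 rows; each row shifts and turns the commanded pose from where the row before left it, along the tool's axes as they then stand; what a row does not reach is not made up. A row lasts 1/8 s, in which the tool goes at most 62.5 mm and 10.7 degrees, less where a joint would pass 70% of its speed; a pose out of reach is approached as far as the arm can. A call with a gripper value outside its range is refused whole. The fingers move at their own pace and stop on an object; the grip force is fixed at half the most. Time passes only in rows, so rows that do not move let the fingers close. It gives the time, the measured TCP pose, the force, the opening and the grip force at its end, in the units of the state.
- status.get_obs(): the state, without advancing time (a new reading comes with each control period).
- capture(name): name is "scene" or "side" or "wrist"; returns the picture (400x640x3 uint8, red, green, blue); there is no depth.
- camera_params(name): a dict with "fx", "fy", "cx", "cy" (pixels), "distortion" ([k1, k2, p1, p2, k3] as OpenCV has them; the pictures are not rectified), "cam_to_world" (4x4, takes a point from camera to world coordinates); the wrist camera has in their place "T_tool_cam" (4x4, takes a point from camera to tool coordinates, whose origin is the TCP and whose axes are the flange's). Camera axes: x right, y up, looking along -z (the intrinsics and any distortion apply to the point x, -y, -z); pixel columns grow to the right and rows downward; lengths in m; the calibration is good to about 2 mm. A picture is of the moment at which its call begins: read the wrist's pose just before it. camera_params takes no time and is no camera call.
- r.sign_off(): hands the job in; it is judged then, once.
Trained networks look in the newest picture that a camera, given by its name, has taken for a name from the list of things; names that differ only in an ending like _2 or _b are one class to them, and where a whole thing is asked for, a point or a joint stands for the part that bears it (a point fixed in the world has none). Each returns a list of dicts, best first, with "confidence" (0 to 1); they miss things now and then, are a little off and sometimes report something else, mostly with a low value. They report only what shows in the picture. A call takes as long as a camera call.
- finder.search_frame(camera, thing): "location" ([column, row] in pixels, amid what is visible of it).
The state is a dict: "clock": time; "qpos": joint angles; "joint_vel": joint speeds; "tau": joint torques, N m; "tool_pos": TCP position; "eef_rot": TCP orientation; "ft_force": force on the tool from outside, world axes, zero at the start; "wrist_torque": the same for the moment, N m; "width": opening from 0.0 (shut) to 1.0 (fully open); "gripper_force": force on a finger pad.
Only numpy, scipy, OpenCV 4.12 (cv2) and the standard library are available. Lean on these libraries where they do the work, as an engineer would, in place of code of your own. Each camera call takes 0.05 s, during which the arm holds its last target. There are 200 camera calls.

### The job

From the stock at the right-hand end of the bar, make up tonight's two service sets on their wooden carriers. The wine carrier, the long one with three wells, gets the bottle, the beaker and the wine cork; the mixing carrier, the short one with two wells, gets the pepper mill and the jigger. Stand each thing upright on the floor of its own well, wider feet in wider wells, and leave the keg bung where it stands.

Things in the scene. Friction and masses are not known exactly. Their poses are not given: they have to be found in the camera images.
- wine_carrier: Wine carrier: fixed oak board, 256 (x) x 108 (y) x 24 mm, low brass bows 18 mm out of its short ends. Origin: centre of its underside; x along it to the big-well end, away from the robot (turned up to 0.2 rad). Round wells on its x axis, floors 12 mm above the origin: bottle 82 mm across at x = +77 mm, beaker 64 mm at x = -18 mm, cork 38 mm at x = -98 mm.
- mixing_carrier: Mixing carrier: fixed oak board, 172 (x) x 96 (y) x 24 mm, low brass bows 18 mm out of its short ends. Origin: centre of its underside; x along it to the big-well end, away from the robot (turned up to 0.2 rad). Round wells on its x axis, floors 12 mm above the origin: pepper mill 70 mm across at x = +39 mm, jigger 58 mm at x = -46 mm.
- wine_bottle: Corked green glass bottle standing upright among the stock at the right of the bar top, 65 mm across, 269 mm tall, 0.43 to 0.75 kg. Its neck (27 mm across, from 207 to 269 mm above the foot) is the place to take it from above (40 N holds it). Origin: centre of its foot, z up. A glass shelf over the bar begins at x = 0.70 m (from 0.25 m up), a wall pier at y = -0.27 m: keep the wrist clear of both.
- pepper_mill: Small turned wooden pepper mill among the stock, 52 mm across the foot, 112 mm tall with a knob on top, 0.11 to 0.22 kg, stands up to 4 degrees aslant on its turned foot; taken from above it can be held round the body 75 mm above the foot. Origin: centre of its foot, z up.
- beaker: Small plain pale-grey beaker, open at the top, among the stock at the right (not the two cups far to the left, out of reach): 59 mm across the rim, 48 mm across the foot, 69 mm tall, 0.11 kg; stiff, hold it firmly (30 N), since it swings in a light grip. Origin: centre of its foot, z up.
- wine_cork: Wine cork standing on end among the stock, a straight cylinder 22 mm across and 42 mm tall. Origin: centre of its lower end, z along it.
- jigger: Metal bar measure shaped like two cones tip to tip, among the stock at the right (not the one far left): 43 mm across both ends (it feels solid, as wide all the way up), 76 mm tall, 0.08 kg. Origin: centre of its foot, z up.
- keg_bung: Tapered wooden keg bung, loose, among the stock at the right (not those at the far left): 33 mm across the foot, 41 mm across the top, 38 mm tall, wider than the wine cork. It belongs to neither set and stays where it is. Origin: centre of its foot.

How it is judged:
By the outcome, as a careful person would: the job done as asked, in the order asked, and still so for the second after the job is handed in, with the robot touching nothing.
It also fails if it takes over 144 s, if anything falls off the work surface, if the arm or the gripper's body presses on something with over 40 N, if the wrist force passes 120 N, or if a joint passes its speed limit or range.

## Working session

There is one attempt and no reset: what is moved stays moved. The work goes in short steps, Python scripts to look and compute and a shell command to move; the robot and the scene stay as the last step left them, time stands still between calls to the robot, and variables do not carry over. Pictures are saved under pics/ and viewed, at most 14 in all, crops included, and the job is handed in when it is done.

```bash
mkdir -p pics; cat > h.py <<'E'
import numpy as np, cv2
from scipy.spatial.transform import Rotation as R
from rig import status, capture, camera_params, r, finder
def cam(name):
    p=camera_params(name); K=np.array([[p['fx'],0,p['cx']],[0,p['fy'],p['cy']],[0,0,1]]); d=np.array(p['distortion'],float)
    if name=='wrist':
        o=status.get_obs(); T=np.eye(4); T[:3,:3]=R.from_rotvec(o['eef_rot']).as_matrix(); T[:3,3]=o['tool_pos']; T=T@np.array(p['T_tool_cam'])
    else: T=np.array(p['cam_to_world'])
    return K,d,T
def toworld(c,px,z):
    K,d,T=c; u=cv2.undistortPoints(np.array([[px]],float),K,d)[0,0]
    v=T[:3,:3]@np.array([u[0],-u[1],-1]); s=(z-T[2,3])/v[2]; return T[:3,3]+s*v
def topix(c,P):
    K,d,T=c; q=(np.linalg.inv(T)@np.c_[np.atleast_2d(P),np.ones(len(np.atleast_2d(P)))].T)[:3].T
    q=q*[1,-1,-1]; return cv2.projectPoints(q,np.zeros(3),np.zeros(3),K,d)[0][:,0]
def shot(name,fn):
    c=cam(name); im=capture(name); cv2.imwrite('pics/'+fn,im[:,:,::-1]); return c,im
H=dict(wine_bottle=.135,pepper_mill=.056,beaker=.035,wine_cork=.021,jigger=.038,keg_bung=.019,wine_carrier=.024,mixing_carrier=.024)
def find(name,c,things=H,n=3):
    for t in things:
        for f in finder.search_frame(name,t)[:n]:
            print(name,t,round(f['confidence'],2),np.round(f['location']),np.round(toworld(c,f['location'],H[t]),3))
def st():
    o=status.get_obs(); print('t',round(o['clock'],2),'tcp',np.round(o['tool_pos'],4),'w',round(o['width'],3),'F',np.round(o['ft_force'],1),'g',np.round(o['gripper_force'],1)); print(np.round(R.from_rotvec(o['eef_rot']).as_matrix(),3).tolist(),np.round(o['qpos'],2)); return o
E
python3 - <<'E'
from h import *
st(); print(r.hold_point_z)
for n in ['scene','side']:
    c,im=shot(n,n+'0.png'); print(n,np.round(c[2],2).tolist()); find(n,c)
E
```

```text
t 0.0 tcp [0.2023 0.538  0.2307] w 0.999 F [ 0.1 -0.2 -0.5] g 0.0
[[-0.936, 0.352, -0.001], [0.352, 0.936, -0.001], [0.0, -0.001, -1.0]] [ 1.08  0.15  1.44  0.    1.55 -0.13]
0.0187
scene [[-0.49, 0.44, -0.75, -0.16], [-0.87, -0.25, 0.42, 0.48], [-0.0, 0.86, 0.51, 0.46], [0.0, 0.0, 0.0, 1.0]]
scene wine_bottle 0.93 [373. 171.] [0.382 0.067 0.135]
scene pepper_mill 0.89 [434. 177.] [ 0.424 -0.13   0.056]
scene beaker 0.89 [393. 156.] [ 0.589 -0.152  0.035]
scene jigger 0.79 [406. 196.] [ 0.414 -0.047  0.038]
scene keg_bung 0.52 [332. 187.] [0.553 0.047 0.019]
scene keg_bung 0.34 [404. 192.] [ 0.455 -0.078  0.019]
scene wine_carrier 0.89 [288. 228.] [0.443 0.208 0.024]
scene mixing_carrier 0.84 [205. 240.] [0.482 0.356 0.024]
side [[0.77, 0.5, -0.39, 0.15], [-0.64, 0.59, -0.5, -0.34], [-0.02, 0.64, 0.77, 0.69], [0.0, 0.0, 0.0, 1.0]]
side wine_bottle 0.74 [306. 191.] [0.425 0.046 0.135]
side pepper_mill 0.92 [379. 280.] [ 0.433 -0.15   0.056]
side beaker 0.83 [423. 238.] [ 0.578 -0.135  0.035]
side wine_cork 0.71 [384. 222.] [ 0.554 -0.051  0.021]
side jigger 0.79 [343. 254.] [ 0.428 -0.061  0.038]
side keg_bung 0.69 [356. 195.] [0.561 0.043 0.019]
side keg_bung 0.35 [381. 280.] [ 0.453 -0.141  0.019]
side wine_carrier 0.82 [277. 184.] [0.443 0.181 0.024]
side mixing_carrier 0.55 [255. 138.] [0.492 0.349 0.024]
```

View pics/scene0.png

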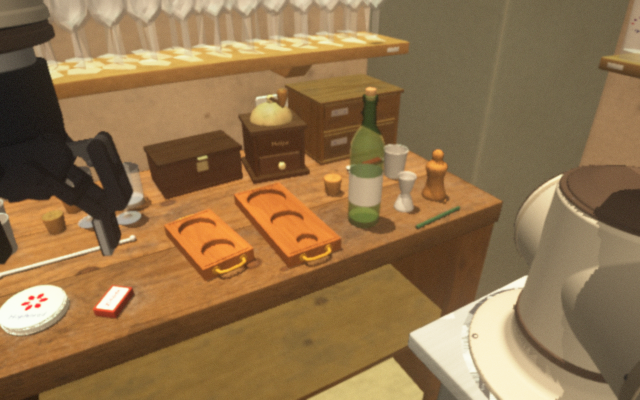

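View pics/side0.png

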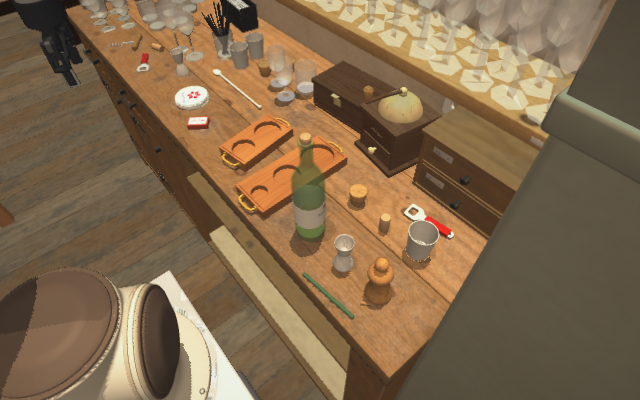

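```bash
python3 - <<'E'
from h import *
print(np.round(camera_params('wrist')['T_tool_cam'],3).tolist(), camera_params('wrist')['fx'])
S=cam('scene');D=cam('side')
def ray(c,px):
    a=c[2][:3,3]; b=toworld(c,px,0); return a,(b-a)/np.linalg.norm(b-a)
pts=dict(bottle=((373,171),(306,191)),botfoot=((365,223),(311,232)),bottop=((371,91),(305,136)),mill=((434,177),(379,280)),beaker=((395,157),(423,238)),jig=((406,196),(343,254)),bung=((332,187),(356,195)),wine=((288,228),(277,184)),mix=((205,240),(255,138)))
for k,(p,q) in pts.items():
    a,u=ray(S,p);b,v=ray(D,q)
    s=np.linalg.lstsq(np.c_[u,-v],b-a,rcond=None)[0]; P=a+s[0]*u;Q=b+s[1]*v; print(k,np.round((P+Q)/2,3),round(np.linalg.norm(P-Q),4))
E
```

```text
[[-0.0, 0.951, 0.309, 0.079], [1.0, 0.0, 0.0, -0.0], [0.0, 0.309, -0.951, -0.142], [0.0, 0.0, 0.0, 1.0]] 354.53302096569695
bottle [0.421 0.046 0.122] 0.0212
botfoot [ 0.429  0.044 -0.007] 0.0046
bottop [0.43  0.047 0.265] 0.0047
mill [ 0.439 -0.146  0.045] 0.0007
beaker [ 0.569 -0.139  0.045] 0.0028
jig [ 0.429 -0.058  0.029] 0.0062
bung [0.561 0.044 0.015] 0.0051
wine [0.454 0.199 0.01 ] 0.0117
mix [0.494 0.354 0.017] 0.0024
```

```bash
python3 -m pendant '[[[-0.043,-0.0263,-0.0125,0,0,0,1],[-0.043,-0.0263,-0.0125,0,0,0,1],[-0.043,-0.0263,-0.0125,0,0,0,1],[-0.043,-0.0263,-0.0125,0,0,0,1],[-0.043,-0.0263,-0.0125,0,0,0,1],[-0.043,-0.0263,-0.0125,0,0,0,1],[-0.043,-0.0263,-0.0125,0,0,0,1],[-0.043,-0.0263,-0.0125,0,0,0,1]]]' && python3 -m pendant '[[[0,0,0,0,0,-10.3,1],[0,0,0,0,0,-10.3,1],[0,0,0,0,0,0,1],[0,0,0,0,0,0,1]]]'
python3 - <<'E'
from h import *
st(); c,im=shot('wrist','w0.png'); find('wrist',c)
cv2.imwrite('pics/w0b.png',cv2.resize(im[:,:,::-1],(800,500)))
E
```

```text
clock: 1.9
tool_pos: [0.4511, 0.2187, 0.3319]
eef_rot: [0.562, 3.091, 0.0]
ft_force: [0.5, 0.3, -0.6]
width: 0.999
gripper_force: 0.0
clock: 2.4
tool_pos: [0.4503, 0.2202, 0.3313]
eef_rot: [-0.007, -3.142, 0.0]
ft_force: [-0.6, 0.0, -0.4]
width: 0.997
gripper_force: 0.0
t 2.4 tcp [0.4503 0.2202 0.3313] w 0.997 F [-0.6  0.  -0.4] g 0.0
[[-1.0, 0.004, -0.0], [0.004, 1.0, -0.0], [0.0, -0.0, -1.0]] [ 0.3  -0.02  1.42 -0.    1.74 -1.27]
wrist wine_bottle 0.94 [126. 149.] [0.435 0.035 0.135]
wrist pepper_mill 0.6 [ 26. 139.] [ 0.437 -0.129  0.056]
wrist beaker 0.55 [ 53. 230.] [ 0.566 -0.142  0.035]
wrist wine_cork 0.93 [120. 220.] [ 0.556 -0.053  0.021]
wrist keg_bung 0.58 [185. 224.] [0.563 0.037 0.019]
wrist wine_carrier 0.9 [299. 162.] [0.475 0.198 0.024]
wrist wine_carrier 0.56 [120. 222.] [ 0.558 -0.052  0.024]
wrist mixing_carrier 0.61 [413. 169.] [0.485 0.345 0.024]
```

View pics/w0b.png

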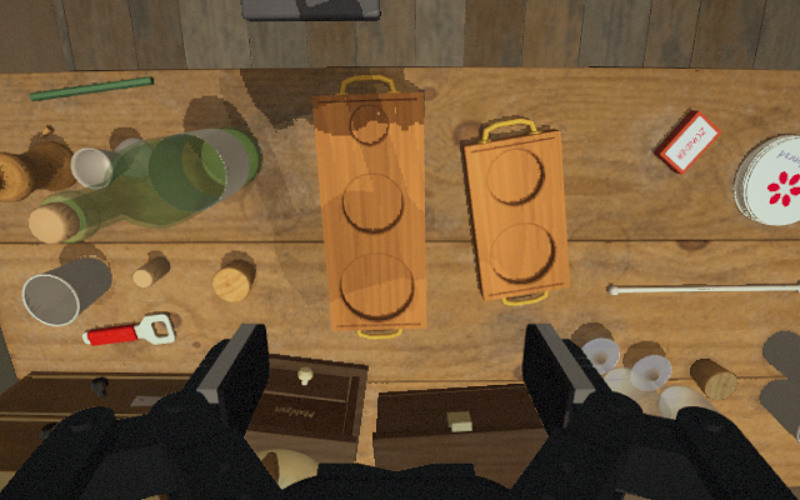

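```bash
cat >> h.py <<'E'
def well(pose,x,z=.012): return np.array([pose[0]+x*np.cos(pose[2]),pose[1]+x*np.sin(pose[2]),z])
def circ(P,rad,n=60):
    a=np.linspace(0,2*np.pi,n); return np.c_[P[0]+rad*np.cos(a),P[1]+rad*np.sin(a),np.full(n,P[2])]
WX=dict(bottle=(.077,.041),beaker=(-.018,.032),cork=(-.098,.019)); MX=dict(mill=(.039,.035),jigger=(-.046,.029))
E
python3 - <<'E'
from h import *
c=cam('wrist'); im=cv2.imread('pics/w0b.png')
for xs,px in ((WX,[(377,286),(373,204),(369,125)]),(MX,[(522,252),(515,177)])):
    P=np.array([toworld(c,np.array(p)/1.25,.024) for p in px])[:,:2]; x=np.array([v[0] for v in xs.values()])
    print(np.round(P,4).tolist())
    d=P[0]-P[-1]; th=np.arctan2(d[1],d[0]); u=np.array([np.cos(th),np.sin(th)]); o=(P-np.outer(x,u)).mean(0)
    pose=[*o,th]; print(np.round(pose,4))
    L,W=(.256,.108) if len(xs)==3 else (.172,.096)
    for v in xs.values():
        cv2.polylines(im,[np.int32(topix(c,circ(well(pose,v[0],.024),v[1]))*1.25)],True,(255,255,0),1)
    cs=[[o[0]+a*L/2*u[0]-b*W/2*u[1],o[1]+a*L/2*u[1]+b*W/2*u[0],.024] for a,b in((1,1),(1,-1),(-1,-1),(-1,1))]
    cv2.polylines(im,[np.int32(topix(c,np.array(cs))*1.25)],True,(255,0,255),1)
cv2.imwrite('pics/w0c.png',cv2.resize(im[60:360,280:620],(680,600)))
E
```

```text
[[0.5689, 0.1993], [0.4765, 0.1965], [0.397, 0.1938]]
[0.4938 0.197  0.0322]
[[0.5294, 0.3558], [0.4484, 0.3416]]
[0.4923 0.3493 0.1732]
```

View pics/w0c.png

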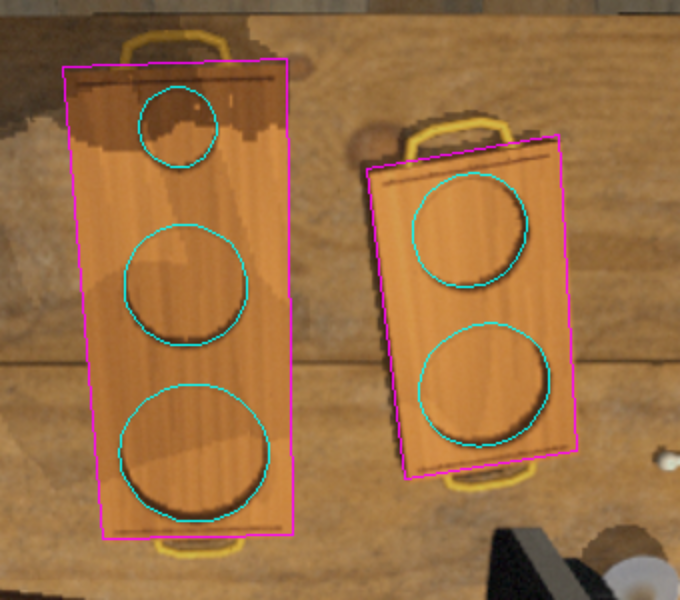

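```bash
python3 -m pendant '[[[0.005,-0.0435,0,0,0,0,1],[0.005,-0.0435,0,0,0,0,1],[0.005,-0.0435,0,0,0,0,1],[0.005,-0.0435,0,0,0,0,1],[0,0,0,0,0,0,1],[0,0,0,0,0,0,1]]]'
python3 - <<'E'
from h import *
st(); c,im=shot('wrist','w1.png'); find('wrist',c,n=2)
cv2.imwrite('pics/w1b.png',cv2.resize(im[:,:,::-1],(800,500)))
E
```

```text
clock: 3.6
tool_pos: [0.4304, 0.0464, 0.3314]
eef_rot: [0.001, 3.141, 0.0]
ft_force: [-0.5, 0.7, -0.4]
width: 1.0
gripper_force: 0.0
t 3.6 tcp [0.4304 0.0464 0.3314] w 1.0 F [-0.5  0.7 -0.4] g 0.0
[[-1.0, 0.001, 0.0], [0.001, 1.0, 0.0], [-0.0, 0.0, -1.0]] [-0.07 -0.16  1.55  0.    1.75 -1.64]
wrist wine_bottle 0.92 [321. 167.] [0.435 0.05  0.135]
wrist wine_bottle 0.63 [230. 142.] [ 0.41  -0.037  0.135]
wrist pepper_mill 0.97 [161. 154.] [ 0.437 -0.14   0.056]
wrist beaker 0.62 [182. 244.] [ 0.568 -0.139  0.035]
wrist wine_cork 0.94 [248. 231.] [ 0.554 -0.049  0.021]
wrist jigger 0.56 [233. 146.] [ 0.431 -0.058  0.038]
wrist jigger 0.33 [182. 244.] [ 0.565 -0.136  0.038]
wrist keg_bung 0.68 [313. 240.] [0.568 0.042 0.019]
wrist wine_carrier 0.85 [426. 176.] [0.473 0.191 0.024]
wrist mixing_carrier 0.95 [538. 184.] [0.484 0.342 0.024]
```

View pics/w1b.png

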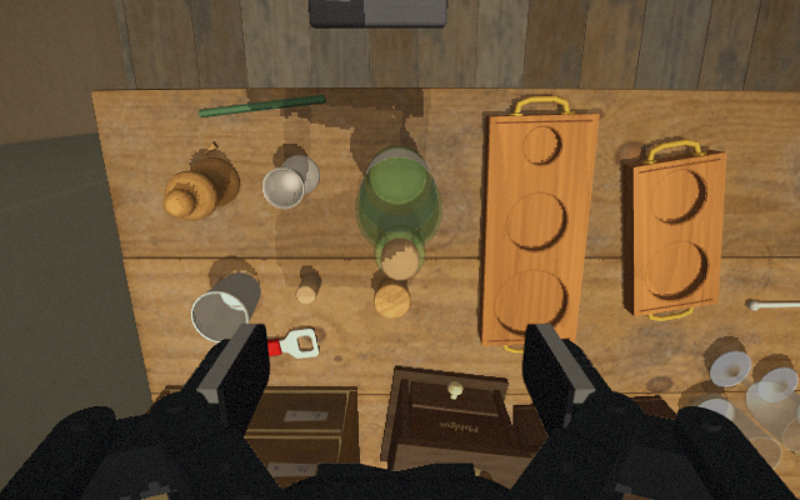

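```bash
python3 - <<'E'
from h import *
c=cam('wrist')
for n,p,z in (('bottle',(400,258),.269),('beaker',(221,314),.069),('cork',(307,296),.042),('jig',(284,188),.076),('mill',(180,204),.108),('millfoot',(218,178),0),('bung',(393,302),.038),('wcork',(542,146),.024),('wbeak',(536,221),.024),('wbot',(531,302),.024),('mmill',(675,270),.024),('mjig',(677,195),.024)): print(n,np.round(toworld(c,np.array(p)/1.25,z),4))
E
```

```text
bottle [0.4262 0.0483 0.269 ]
beaker [ 0.5604 -0.1314  0.069 ]
cork [ 0.5527 -0.0482  0.042 ]
jig [ 0.4294 -0.0551  0.076 ]
mill [ 0.4367 -0.1367  0.108 ]
millfoot [ 0.4333 -0.1451  0.    ]
bung [0.5615 0.0435 0.038 ]
wcork [0.397  0.1926 0.024 ]
wbeak [0.4747 0.194  0.024 ]
wbot [0.5685 0.1977 0.024 ]
mmill [0.5303 0.354  0.024 ]
mjig [0.4464 0.3396 0.024 ]
```

```bash
python3 -m pendant '[[[0.003,0.001,0.03,0,0,0,1],[0,0,0.04,0,0,0,1],[0,0,0.04,0,0,0,1],[0,0,0,0,0,0,-1],[0,0,0,0,0,0,-1],[0,0,0,0,0,0,-1],[0,0,0,0,0,0,-1],[0,0,0,0,0,0,-1]]]'; python3 -m pendant '[[[0,0,0,0,0,0,-1],[0,0,0,0,0,0,-1]]]'
```

```text
clock: 5.05
tool_pos: [0.428, 0.0473, 0.2229]
eef_rot: [0.0, 3.139, 0.0]
ft_force: [-1.2, 2.1, 7.6]
width: 0.302
gripper_force: 59.0
clock: 5.3
tool_pos: [0.428, 0.0473, 0.2229]
eef_rot: [0.0, 3.139, 0.0]
ft_force: [-0.2, 2.2, 8.0]
width: 0.301
gripper_force: 59.0
```

```bash
python3 -m pendant '[[[0,0,-0.02,0,0,0,-1],[0,0,-0.025,0,0,0,-1],[0,0,-0.025,0,0,0,-1],[-0.02,0.02,0,0,0,0,-1],[-0.03,0.033,0,0,0,0,-1],[-0.03,0.033,0,0,0,0,-1],[-0.03,0.033,0,0,0,0,-1],[-0.02,0.02,0,0,0,0,-1]]]'; python3 -m pendant '[[[-0.0115,0.0125,0,0,0,0,-1],[0,0,0,0,0,0,-1],[0,0,0,0,0,0,-1],[0,0,0,0,0,0,-1]]]'
python3 - <<'E'
from h import *
st(); c,im=shot('side','s1.png'); im=cv2.resize(im[60:260,200:440,::-1],(720,600))
cv2.imwrite('pics/s1b.png',im)
E
```

```text
clock: 6.3
tool_pos: [0.5582, 0.1876, 0.2909]
eef_rot: [0.001, -3.141, 0.0]
ft_force: [0.2, -1.6, -7.3]
width: 0.299
gripper_force: 60.3
clock: 6.8
tool_pos: [0.5685, 0.198, 0.2917]
eef_rot: [0.001, 3.141, -0.0]
ft_force: [-0.1, -0.2, -6.6]
width: 0.303
gripper_force: 60.4
t 6.8 tcp [0.5685 0.198  0.2917] w 0.303 F [-0.1 -0.2 -6.6] g 60.4
[[-1.0, 0.001, 0.0], [0.001, 1.0, -0.0], [-0.0, -0.0, -1.0]] [ 0.21  0.2   1.26 -0.    1.68 -1.36]
```

View pics/s1b.png

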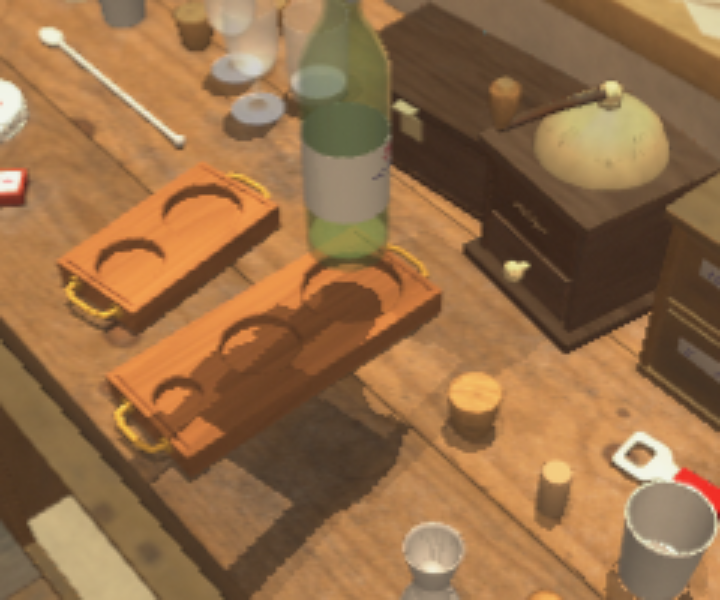

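The bottle hangs upright at crop (348,255), over the big well at (352,285). I'll lower it now.

```bash
python3 -m pendant '[[[0,0,0.02,0,0,0,-1],[0,0,0.02,0,0,0,-1],[0,0,0.012,0,0,0,-1],[0,0,0.002,0,0,0,-1],[0,0,0.001,0,0,0,-1],[0,0,0.001,0,0,0,-1]]]'; python3 -m pendant '[[[0,0,0.001,0,0,0,-1],[0,0,0,0,0,0,-1]]]'
```

```text
clock: 7.6
tool_pos: [0.5691, 0.1986, 0.236]
eef_rot: [0.0, 3.141, 0.0]
ft_force: [-0.1, -0.3, -6.8]
width: 0.302
gripper_force: 60.5
clock: 7.85
tool_pos: [0.569, 0.1987, 0.235]
eef_rot: [0.0, 3.141, 0.0]
ft_force: [-0.2, 0.2, 0.3]
width: 0.302
gripper_force: 61.1
```

```bash
python3 -m pendant '[[[0,0,0,0,0,0,0.2],[0,0,0,0,0,0,1],[0,0,0,0,0,0,1],[0,0,0,0,0,0,1],[0,0,-0.03,0,0,0,1],[0,0,-0.045,0,0,0,1],[0.001,-0.03,-0.005,0,0,0,1],[0.001,-0.05,0,0,0,0,1]]]'; python3 -m pendant '[[[0.001,-0.05,0,0,0,0,1],[0.001,-0.05,0.03,0,0,0,1],[0.001,-0.05,0.03,0,0,0,1],[0.001,-0.05,0.03,0,0,0,1],[0.001,-0.05,0.03,0,0,0,1],[0,0,0,0,0,0,1],[0,0,0,0,0,0,1]]]'
python3 - <<'E'
from h import *
st(); c,im=shot('wrist','w2.png'); find('wrist',c,['beaker','wine_cork','keg_bung'],n=2)
cv2.imwrite('pics/w2b.png',cv2.resize(im[:,:,::-1],(800,500)))
print(topix(c,[[.5604,-.1314,.069]])*1.25)
E
```

```text
clock: 8.85
tool_pos: [0.5669, 0.1186, 0.315]
eef_rot: [-0.003, 3.14, 0.0]
ft_force: [0.9, -0.9, -0.4]
width: 0.999
gripper_force: 0.0
clock: 9.72
tool_pos: [0.5619, -0.1313, 0.1947]
eef_rot: [0.001, 3.141, 0.0]
ft_force: [0.0, 1.3, -0.1]
width: 1.004
gripper_force: 0.0
t 9.72 tcp [ 0.5619 -0.1313  0.1947] w 1.004 F [ 0.   1.3 -0.1] g 0.0
[[-1.0, 0.001, 0.0], [0.001, 1.0, 0.0], [-0.0, 0.0, -1.0]] [-0.36  0.17  1.49  0.    1.48 -1.93]
wrist beaker 0.59 [507. 169.] [0.559 0.036 0.035]
wrist beaker 0.56 [314. 184.] [ 0.572 -0.134  0.035]
wrist wine_cork 0.7 [408. 162.] [ 0.555 -0.048  0.021]
wrist wine_cork 0.56 [408.  14.] [ 0.433 -0.057  0.021]
wrist keg_bung 0.76 [506. 168.] [0.562 0.045 0.019]
wrist keg_bung 0.37 [408.  15.] [ 0.433 -0.057  0.019]
[[395.72342807 226.89222171]]
```

View pics/w2b.png

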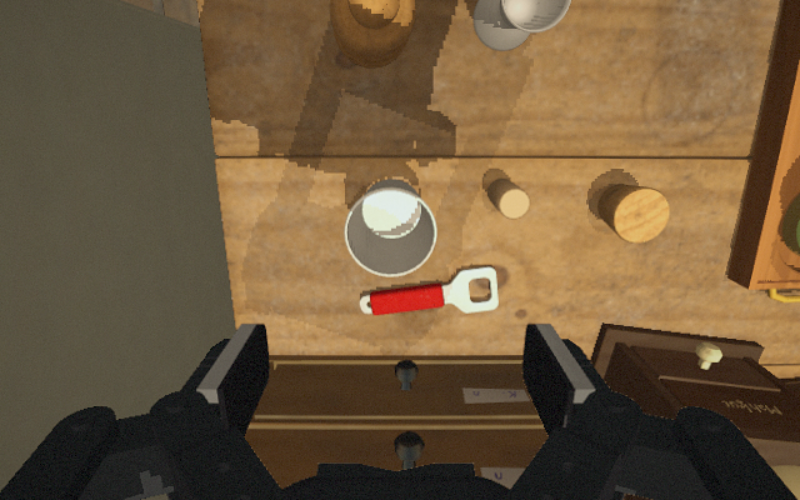

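```bash
python3 -m pendant '[[[-0.002,-0.003,0.03,0,0,0,1],[0,0,0.045,0,0,0,1],[0,0,0.045,0,0,0,1],[0,0,0.035,0,0,0,1],[0,0,0.017,0,0,0,1],[0,0,0,0,0,0,1],[0,0,0,0,0,0,-1],[0,0,0,0,0,0,-1]]]'; python3 -m pendant '[[[0,0,0,0,0,0,-1],[0,0,0,0,0,0,-1],[0,0,0,0,0,0,-1]]]'
python3 - <<'E'
from h import *
st()
E
```

```text
clock: 10.92
tool_pos: [0.5648, -0.1348, 0.0243]
eef_rot: [0.0, 3.139, -0.002]
ft_force: [-2.0, 2.5, 11.5]
width: 0.66
gripper_force: 60.1
clock: 11.3
tool_pos: [0.5647, -0.1347, 0.0243]
eef_rot: [0.001, 3.139, -0.002]
ft_force: [-2.0, 1.5, 11.4]
width: 0.656
gripper_force: 60.8
t 11.3 tcp [ 0.5647 -0.1347  0.0243] w 0.656 F [-2.   1.5 11.4] g 60.8
[[-1.0, 0.0, 0.003], [0.0, 1.0, -0.001], [-0.003, -0.001, -1.0]] [-0.37  0.31  1.68  0.    1.15 -1.94]
```

```bash
python3 -m pendant '[[[0,0,-0.025,0,0,0,-1],[0,0,-0.03,0,0,0,-1],[0,0,-0.03,0,0,0,-1],[0.03,0.02,0,0,0,0,-1],[0.03,0.04,0,0,0,0,-1],[0.0295,0.04,0,0,0,0,-1],[0,0.045,0,0,0,0,-1],[0,0.045,0,0,0,0,-1]]]'; python3 -m pendant '[[[0,0.045,0,0,0,0,-1],[0,0.04,0,0,0,0,-1],[0,0.035,0,0,0,0,-1],[0,0.0205,0,0,0,0,-1],[0,0,0,0,0,0,-1],[0,0,0,0,0,0,-1],[0,0,0,0,0,0,-1]]]'
python3 - <<'E'
from h import *
st(); c,im=shot('scene','c2.png'); d,im2=shot('side','s2.png')
a=cv2.resize(im[150:280,220:380,::-1],(400,325)); b=cv2.resize(im2[110:240,220:380,::-1],(400,325)); cv2.imwrite('pics/cs2.png',np.hstack([a,b]))
E
```

```text
clock: 12.3
tool_pos: [0.4743, 0.0568, 0.1086]
eef_rot: [0.001, 3.139, -0.0]
ft_force: [1.4, 0.1, -0.5]
width: 0.654
gripper_force: 63.5
clock: 13.18
tool_pos: [0.4745, 0.1954, 0.1076]
eef_rot: [0.002, 3.141, -0.0]
ft_force: [-0.5, -0.4, -1.2]
width: 0.659
gripper_force: 63.6
t 13.18 tcp [0.4745 0.1954 0.1076] w 0.659 F [-0.5 -0.4 -1.2] g 63.6
[[-1.0, 0.001, 0.0], [0.001, 1.0, -0.0], [-0.0, -0.0, -1.0]] [ 0.24  0.1   1.75 -0.    1.29 -1.33]
```

View pics/cs2.png

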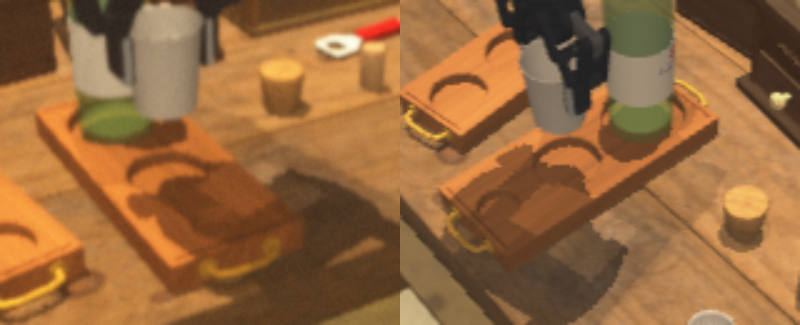

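The bottle stands in its well. The beaker hangs upright above the middle well, so I'll lower it.

```bash
python3 -m pendant '[[[0,0,0.03,0,0,0,-1],[0,0,0.025,0,0,0,-1],[0,0,0.013,0,0,0,-1],[0,0,0.0015,0,0,0,-1],[0,0,0.0015,0,0,0,-1],[0,0,0,0,0,0,-1]]]'; python3 -m pendant '[[[0,0,0.001,0,0,0,-1],[0,0,0,0,0,0,-1]]]'
```

```text
clock: 14.02
tool_pos: [0.4747, 0.1962, 0.037]
eef_rot: [0.0, 3.141, 0.0]
ft_force: [-0.5, 0.2, -1.0]
width: 0.659
gripper_force: 63.6
clock: 14.28
tool_pos: [0.4749, 0.1962, 0.0363]
eef_rot: [0.0, 3.14, 0.0]
ft_force: [-2.2, -0.6, 9.6]
width: 0.66
gripper_force: 63.3
```

```bash
python3 -m pendant '[[[0,0,0,0,0,0,1],[0,0,0,0,0,0,1],[0,0,0,0,0,0,1],[0,0,-0.03,0,0,0,1],[0,0,-0.04,0,0,0,1],[0,0,-0.03,0,0,0,1],[0,-0.04,-0.02,0,0,0,1],[0,-0.045,0,0,0,0,1]]]'; python3 -m pendant '[[[-0.0185,-0.05,0,0,0,0,0.7],[-0.03,-0.05,0,0,0,0,0.7],[-0.03,-0.05,0,0,0,0,0.7],[0,-0.0095,0,0,0,0,0.7],[0,0,0,0,0,0,0.7],[0,0,0,0,0,0,0.7]]]'
python3 - <<'E'
from h import *
st(); c,im=shot('wrist','w3.png'); find('wrist',c,['wine_cork','keg_bung'],n=2)
cv2.imwrite('pics/w3b.png',cv2.resize(im[60:310,140:560,::-1],(756,450)))
print((topix(c,[[.5535,-.0485,.042]])-[140,60])*1.8)
E
```

```text
clock: 15.28
tool_pos: [0.4748, 0.1106, 0.1569]
eef_rot: [-0.002, 3.139, 0.0]
ft_force: [-0.1, 0.0, -0.3]
width: 1.002
gripper_force: 0.0
clock: 16.02
tool_pos: [0.5524, -0.0473, 0.1554]
eef_rot: [0.001, -3.142, -0.0]
ft_force: [0.3, 0.4, -0.1]
width: 0.847
gripper_force: 0.0
t 16.02 tcp [ 0.5524 -0.0473  0.1554] w 0.847 F [ 0.3  0.4 -0.1] g 0.0
[[-1.0, -0.001, -0.0], [-0.001, 1.0, 0.0], [0.0, 0.0, -1.0]] [-0.22  0.15  1.6   0.    1.4  -1.8 ]
wrist wine_cork 0.56 [313. 185.] [ 0.556 -0.05   0.021]
wrist keg_bung 0.75 [429. 192.] [0.563 0.046 0.019]
[[315.32827    233.08591114]]
```

View pics/w3b.png

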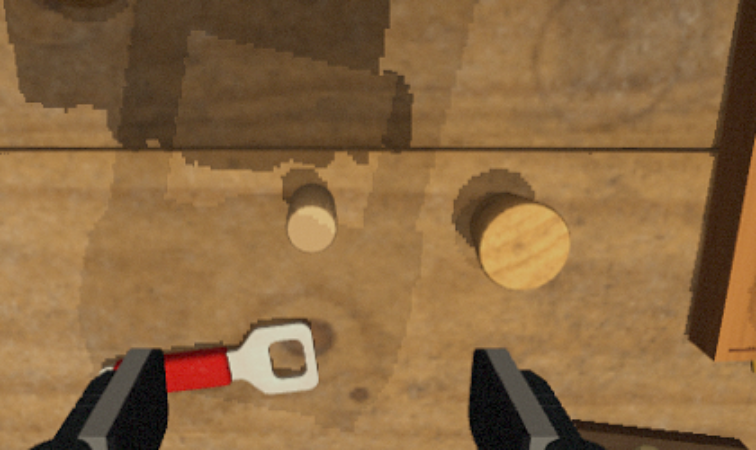

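```bash
python3 -m pendant '[[[0.0015,-0.002,0.03,0,0,0,0.6],[0,0,0.045,0,0,0,0.6],[0,0,0.04,0,0,0,0.6],[0,0,0.023,0,0,0,0.6],[0,0,0,0,0,0,0.6],[0,0,0,0,0,0,-1],[0,0,0,0,0,0,-1],[0,0,0,0,0,0,-1]]]'; python3 -m pendant '[[[0,0,0,0,0,0,-1],[0,0,0,0,0,0,-1],[0,0,0,0,0,0,-1]]]'; python3 -m pendant '[[[0,0,-0.02,0,0,0,-1],[0,0,-0.03,0,0,0,-1],[0,0,-0.05,0,0,0,-1],[0,0,0,0,0,0,-1],[0,0,0,0,0,0,-1]]]'
python3 - <<'E'
from h import *
st(); c,im=shot('wrist','w4.png'); d,im2=shot('side','s4.png')
a=cv2.resize(im[150:300,220:420,::-1],(400,300)); b=cv2.resize(im2[120:270,280:480,::-1],(400,300)); cv2.imwrite('pics/ws4.png',np.hstack([a,b]))
E
```

```text
clock: 17.18
tool_pos: [0.5519, -0.0505, 0.0186]
eef_rot: [0.0, 3.14, -0.001]
ft_force: [-2.3, 1.4, 6.7]
width: 0.239
gripper_force: 58.4
clock: 17.55
tool_pos: [0.5518, -0.0505, 0.0185]
eef_rot: [0.0, 3.14, -0.001]
ft_force: [-1.3, 1.5, 8.5]
width: 0.235
gripper_force: 58.5
clock: 18.18
tool_pos: [0.5512, -0.0504, 0.1173]
eef_rot: [0.0, 3.141, -0.0]
ft_force: [0.9, 0.7, -0.6]
width: 0.24
gripper_force: 58.7
t 18.18 tcp [ 0.5512 -0.0504  0.1173] w 0.24 F [ 0.9  0.7 -0.6] g 58.7
[[-1.0, 0.0, 0.0], [0.0, 1.0, -0.0], [-0.0, -0.0, -1.0]] [-0.23  0.17  1.65 -0.    1.32 -1.8 ]
```

View pics/ws4.png

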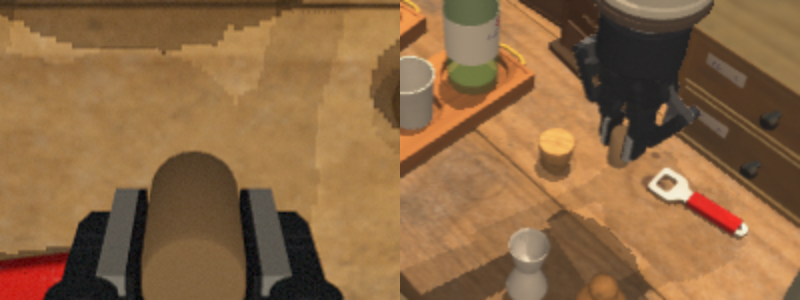

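The cork is held upright between the pads, and the bung is untouched at (555,148).

```bash
python3 -m pendant '[[[0.022,0.035,0,0,0,0,-1],[0.022,0.035,0,0,0,0,-1],[0.022,0.035,0,0,0,0,-1],[0.022,0.035,0,0,0,0,-1],[0.022,0.035,0,0,0,0,-1],[0.022,0.035,0,0,0,0,-1],[0.023,0.034,0,0,0,0,-1],[0,0,0,0,0,0,-1]]]'; python3 -m pendant '[[[0,0,0.03,0,0,0,-1],[0,0,0.025,0,0,0,-1],[0,0,0,0,0,0,-1],[0,0,0,0,0,0,-1]]]'
python3 - <<'E'
from h import *
st(); c,im=shot('wrist','w5.png'); d,im2=shot('side','s5.png')
for p in (c,):
    im=np.ascontiguousarray(im); cv2.polylines(im,[np.int32(topix(c,circ((.396,.1937,.024),.019)))],True,(0,255,255),1)
a=cv2.resize(im[100:300,220:420,::-1],(400,400)); b=cv2.resize(im2[110:260,220:370,::-1],(400,400)); cv2.imwrite('pics/ws5.png',np.hstack([a,b]))
E
```

```text
clock: 19.27
tool_pos: [0.3947, 0.1951, 0.1166]
eef_rot: [0.004, -3.14, 0.0]
ft_force: [0.4, -0.4, 0.6]
width: 0.239
gripper_force: 58.8
clock: 19.77
tool_pos: [0.3969, 0.1934, 0.0629]
eef_rot: [0.001, 3.141, -0.0]
ft_force: [1.0, -0.1, 0.4]
width: 0.241
gripper_force: 58.8
t 19.77 tcp [0.3969 0.1934 0.0629] w 0.241 F [ 1.  -0.1  0.4] g 58.8
[[-1.0, 0.001, 0.0], [0.001, 1.0, -0.0], [-0.0, -0.0, -1.0]] [ 0.28 -0.    1.96 -0.    1.19 -1.29]
```

View pics/ws5.png

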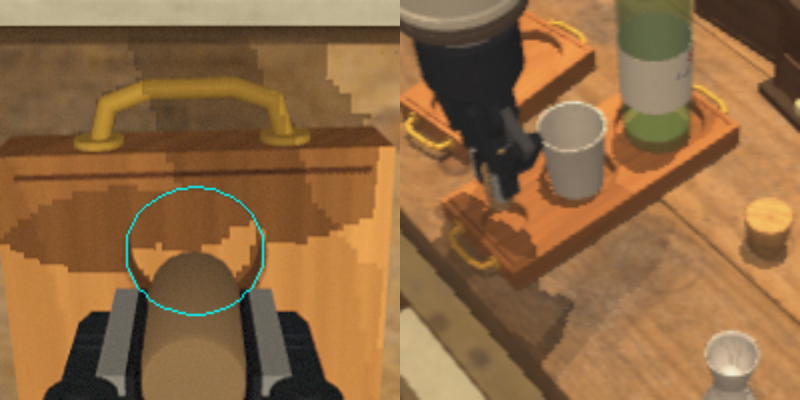

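Beaker and bottle stand upright in their wells, and the cork is aligned over the small one.

```bash
python3 -m pendant '[[[0,0,0.02,0,0,0,-1],[0,0,0.01,0,0,0,-1],[0,0,0.0015,0,0,0,-1],[0,0,0.001,0,0,0,-1],[0,0,0,0,0,0,-1]]]';  python3 -m pendant '[[[0,0,0.0005,0,0,0,-1],[0,0,0,0,0,0,-1]]]'
```

```text
clock: 20.5
tool_pos: [0.3967, 0.1937, 0.0305]
eef_rot: [0.0, 3.141, 0.0]
ft_force: [-2.2, -0.5, 3.8]
width: 0.238
gripper_force: 59.1
clock: 20.75
tool_pos: [0.3968, 0.1937, 0.0304]
eef_rot: [0.0, 3.14, 0.0]
ft_force: [-5.2, -1.5, 15.1]
width: 0.241
gripper_force: 60.2
```

```bash
python3 -m pendant '[[[0,0,0,0,0,0,0.3],[0,0,0,0,0,0,0.3],[0,0,0,0,0,0,0.3],[0,0,-0.03,0,0,0,0.3],[0,0,-0.05,0,0,0,0.3],[0,0,-0.055,0,0,0,1],[-0.006,-0.048,0,0,0,0,1],[-0.006,-0.048,0,0,0,0,1]]]'; python3 -m pendant '[[[-0.006,-0.048,0,0,0,0,1],[-0.006,-0.048,0,0,0,0,1],[-0.006,-0.048,0,0,0,0,1],[-0.006,-0.048,0,0,0,0,1],[-0.003,-0.045,0,0,0,0,1],[0,0,0,0,0,0,1],[0,0,0,0,0,0,1]]]'
python3 - <<'E'
from h import *
st(); c,im=shot('wrist','w6.png'); d,im2=shot('side','s6.png')
find('wrist',c,['pepper_mill','jigger'],n=2);find('side',d,['wine_cork','pepper_mill'],n=2)
a=cv2.resize(im[60:260,220:420,::-1],(400,400)); b=cv2.resize(im2[110:310,220:420,::-1],(400,400)); cv2.imwrite('pics/ws6.png',np.hstack([a,b]))
for z in (0,.075,.1): print(((topix(c,[[.435,-.14,z]])-[220,60])*2)[0],((topix(d,[[.435,-.14,z]])-[220,110])*2)[0])
E
```

```text
clock: 21.75
tool_pos: [0.4084, 0.0968, 0.1649]
eef_rot: [-0.002, 3.14, -0.0]
ft_force: [0.7, -0.2, -0.8]
width: 1.002
gripper_force: 0.0
clock: 22.62
tool_pos: [0.4351, -0.1392, 0.1642]
eef_rot: [-0.001, -3.141, -0.001]
ft_force: [0.9, -0.0, -0.8]
width: 0.996
gripper_force: 0.0
t 22.62 tcp [ 0.4351 -0.1392  0.1642] w 0.996 F [ 0.9 -0.  -0.8] g 0.0
[[-1.0, 0.001, -0.0], [0.001, 1.0, 0.0], [0.0, 0.0, -1.0]] [-0.48 -0.06  1.8   0.    1.41 -2.05]
wrist pepper_mill 0.79 [310. 192.] [ 0.437 -0.144  0.056]
wrist jigger 0.95 [426. 177.] [ 0.43  -0.053  0.038]
side wine_cork 0.62 [257. 188.] [0.401 0.203 0.021]
side pepper_mill 0.72 [380. 280.] [ 0.435 -0.151  0.056]
[191.44039373 222.27192702] [305.33036835 359.36022852]
[191.12716016 276.74530402] [313.29189498 321.42922517]
[190.97777747 302.7561581 ] [316.2505139  307.31303186]
```

View pics/ws6.png

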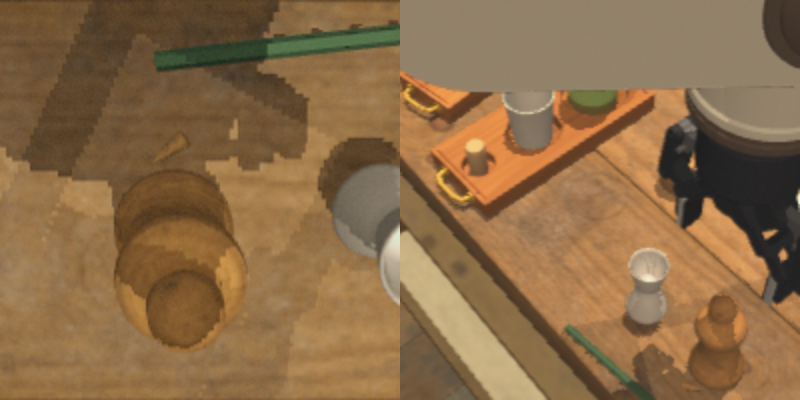

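The cork stands in its well. The mill leans about 3° towards +y, with its foot at (173,228) and its body at (180,278) in the crop.

```bash
python3 -m pendant '[[[-0.001,-0.0045,0.03,0,0,0,1],[0,0,0.04,0,0,0,1],[0,0,0.038,0,0,0,1],[0,0,0,0,0,0,1],[0,0,0,0,0,0,-1],[0,0,0,0,0,0,-1],[0,0,0,0,0,0,-1],[0,0,0,0,0,0,-1]]]'; python3 -m pendant '[[[0,0,0,0,0,0,-1],[0,0,0,0,0,0,-1]]]'; python3 -m pendant '[[[0,0,-0.02,0,0,0,-1],[0,0,-0.03,0,0,0,-1],[0,0,-0.03,0,0,0,-1],[0,0,0,0,0,0,-1],[0,0,0,0,0,0,-1]]]'
python3 - <<'E'
from h import *
o=st(); c,im=shot('wrist','w7.png'); d,im2=shot('side','s7.png'); e,im3=shot('scene','c7.png')
x,y=.436,-.144
for cc,i in((d,im2),(e,im3)):
    ps=topix(cc,[[o['tool_pos'][0],o['tool_pos'][1],z] for z in (.08,.135,.19)]); print(np.round(ps).tolist())
def crop(i,cc): 
    p=np.int32(topix(cc,[[o['tool_pos'][0],o['tool_pos'][1],.12]])[0]); return cv2.resize(i[p[1]-50:p[1]+50,p[0]-50:p[0]+50,::-1],(400,400),interpolation=cv2.INTER_CUBIC)
cv2.imwrite('pics/ws7.png',np.hstack([crop(im2,d),crop(im3,e)]))
E
```

```text
clock: 23.92
tool_pos: [0.4371, -0.1442, 0.0582]
eef_rot: [0.0, 3.139, -0.002]
ft_force: [-2.9, 2.5, 16.2]
width: 0.513
gripper_force: 59.3
clock: 24.18
tool_pos: [0.4372, -0.1442, 0.0583]
eef_rot: [0.0, 3.139, -0.002]
ft_force: [-2.3, 2.0, 16.2]
width: 0.512
gripper_force: 59.3
clock: 24.8
tool_pos: [0.4361, -0.1438, 0.1361]
eef_rot: [-0.0, -3.142, 0.0]
ft_force: [0.6, -1.0, -3.1]
width: 0.513
gripper_force: 62.0
t 24.8 tcp [ 0.4361 -0.1438  0.1361] w 0.513 F [ 0.6 -1.  -3.1] g 62.0
[[-1.0, 0.0, -0.0], [0.0, 1.0, -0.0], [0.0, -0.0, -1.0]] [-0.49 -0.04  1.83 -0.    1.35 -2.06]
[[379.0, 270.0], [382.0, 254.0], [387.0, 236.0]]
[[436.0, 163.0], [440.0, 139.0], [444.0, 114.0]]
```

View pics/ws7.png

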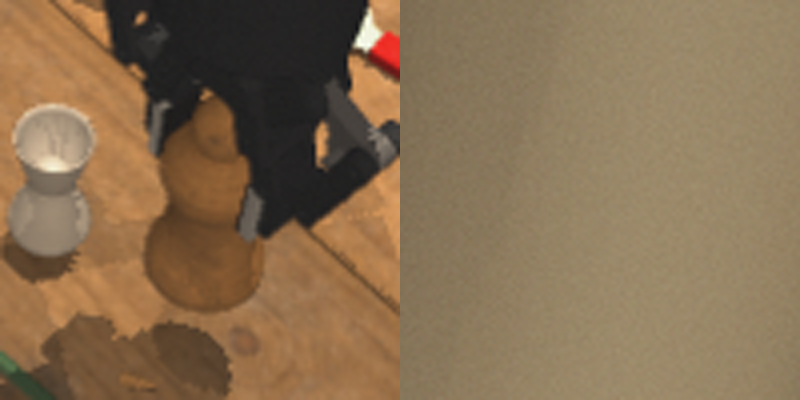

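Mill held, still with a slight +y lean. I'll carry it over first and take the lean out above the well.

```bash
python3 -m pendant '[[[0,0,-0.02,0,0,0,-1],[0,0,-0.022,0,0,0,-1],[0,0.03,0,0,0,0,-1],[0,0.045,0,0,0,0,-1],[0,0.045,0,0,0,0,-1],[0,0.045,0,0,0,0,-1],[0,0.045,0,0,0,0,-1],[0,0.045,0,0,0,0,-1]]]'; python3 -m pendant '[[[0,0.045,0,0,0,0,-1],[0,0.045,0,0,0,0,-1],[0,0.045,0,0,0,0,-1],[-0.02,0.045,0,0,0,0,-1],[-0.037,0.04,0,0,0,0,-1],[-0.037,0.024,0,0,0,0,-1],[0,0,0,0,0,0,-1],[0,0,0,0,0,0,-1]]]'; python3 -m pendant '[[[0,0,0.05,0,0,0,-1],[0,0,0,-1.7,0,0,-1],[0,0,0,-1.8,0,0,-1],[0,0,0,0,0,0,-1],[0,0,0,0,0,0,-1]]]'
python3 - <<'E'
from h import *
o=st(); P=o['tool_pos']; e,im3=shot('scene','c8.png');d,im2=shot('side','s8.png')
out=[]
for cc,i in((e,im3),(d,im2)):
    i=np.ascontiguousarray(i)
    q=topix(cc,[[P[0],P[1],P[2]-.058],[P[0],P[1],P[2]+.055]]); p=np.int32(q.mean(0)); p=[max(p[0],50),max(p[1],50)]
    b=cv2.resize(i[p[1]-50:p[1]+50,p[0]-50:p[0]+50,::-1],(400,400),interpolation=cv2.INTER_CUBIC)
    q=np.int32((q-p+50)*4); cv2.line(b,tuple(q[0]),tuple(q[1]),(255,255,0),1)
    w=np.int32((topix(cc,circ((.530,.355,.024),.035))-p+50)*4); cv2.polylines(b,[w],True,(255,0,255),1)
    out.append(b)
cv2.imwrite('pics/cs8.png',np.hstack(out))
E
```

```text
clock: 25.95
tool_pos: [0.4359, 0.1125, 0.1778]
eef_rot: [-0.001, -3.141, 0.0]
ft_force: [0.7, -0.4, -2.1]
width: 0.511
gripper_force: 61.9
clock: 26.95
tool_pos: [0.5299, 0.3548, 0.1773]
eef_rot: [-0.0, -3.14, 0.001]
ft_force: [-0.2, -1.1, -1.8]
width: 0.51
gripper_force: 61.9
clock: 27.58
tool_pos: [0.5308, 0.355, 0.1296]
eef_rot: [0.001, 3.139, 0.097]
ft_force: [-0.5, -0.2, -2.0]
width: 0.509
gripper_force: 61.9
t 27.57 tcp [0.5308 0.355  0.1296] w 0.509 F [-0.5 -0.2 -2. ] g 61.9
[[-1.0, 0.0, 0.002], [0.001, 0.998, 0.062], [-0.002, 0.062, -0.998]] [ 0.44  0.31  1.45  0.06  1.35 -1.14]
```

View pics/cs8.png

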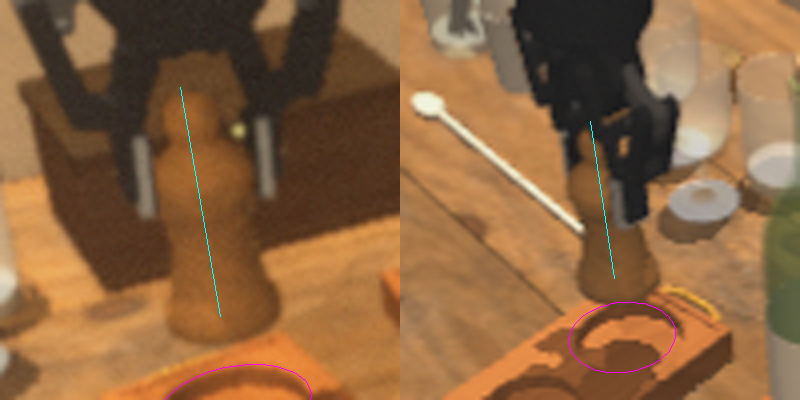

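The mill's axis now matches the vertical in both views, and it sits over its well. I've used my pictures, so from here I work by numbers.

```bash
python3 -m pendant '[[[0,-0.0015,0.025,0,0,0,-1],[0,-0.001,0.02,0,0,0,-1],[0,-0.001,0.01,0,0,0,-1],[0,0,0.001,0,0,0,-1],[0,0,0,0,0,0,-1]]]';  python3 -m pendant '[[[0,0,0.001,0,0,0,-1],[0,0,0,0,0,0,-1]]]';  python3 -m pendant '[[[0,0,0.001,0,0,0,-1],[0,0,0,0,0,0,-1]]]'
```

```text
clock: 28.3
tool_pos: [0.5307, 0.3551, 0.0728]
eef_rot: [0.0, 3.139, 0.096]
ft_force: [1.0, -0.0, -1.9]
width: 0.512
gripper_force: 61.9
clock: 28.55
tool_pos: [0.5305, 0.3551, 0.0714]
eef_rot: [0.0, 3.14, 0.096]
ft_force: [-0.6, -0.4, -2.1]
width: 0.511
gripper_force: 61.9
clock: 28.8
tool_pos: [0.5306, 0.3552, 0.0708]
eef_rot: [0.0, 3.139, 0.096]
ft_force: [-1.9, -0.0, 4.8]
width: 0.51
gripper_force: 62.9
```

```bash
python3 -m pendant '[[[0,0,0,0,0,0,0.3],[0,0,0,0,0,0,1],[0,0,0,0,0,0,1],[0,0,0,0,0,0,1],[0,0,-0.03,0,0,0,1],[0,0,-0.045,0,0,0,1],[0,0,-0.045,0,0,0,1],[0.02,0,0,3.5,0,0,1]]]'; python3 -m pendant '[[[0.04,-0.03,0,0,0,0,1],[0.04,-0.042,0,0,0,0,1],[0,-0.055,0,0,0,0,1],[0,-0.055,0,0,0,0,1],[0,-0.055,0,0,0,0,1],[0,-0.055,0,0,0,0,1],[0,-0.055,0,0,0,0,1],[0,-0.055,0.01,0,0,0,1]]]'; python3 -m pendant '[[[0,0,0,0,0,0,1],[0,0,0,0,0,0,1]]]'
python3 - <<'E'
from h import *
st(); c,im=shot('wrist','w9.png'); find('wrist',c,['jigger'],n=2)
for n in('side','scene'):
    d,_=shot(n,n+'9.png'); find(n,d,['jigger','pepper_mill','keg_bung','wine_cork','beaker'],n=2)
p=topix(c,[[.430,-.054,.076]])[0]; print(p)
# bright rim segmentation / circle detection
g=cv2.medianBlur(cv2.cvtColor(im,cv2.COLOR_RGB2GRAY),3)
h=cv2.HoughCircles(g,cv2.HOUGH_GRADIENT,1,15,param1=80,param2=18,minRadius=20,maxRadius=50)
for q in h[0] if h is not None else []:
    if np.hypot(*(q[:2]-p))<40: print(q,toworld(c,q[:2],.076))
E
```

```text
clock: 29.8
tool_pos: [0.5121, 0.3474, 0.1938]
eef_rot: [0.004, 3.136, 0.002]
ft_force: [-0.8, -0.4, -1.4]
width: 0.997
gripper_force: 0.0
clock: 30.8
tool_pos: [0.4303, -0.056, 0.1807]
eef_rot: [0.0, 3.14, -0.001]
ft_force: [0.8, -0.6, 0.2]
width: 1.001
gripper_force: 0.0
clock: 31.05
tool_pos: [0.4302, -0.0541, 0.1801]
eef_rot: [0.002, 3.142, 0.0]
ft_force: [0.2, 0.6, 0.1]
width: 0.996
gripper_force: 0.0
t 31.05 tcp [ 0.4302 -0.0541  0.1801] w 0.996 F [0.2 0.6 0.1] g 0.0
[[-1.0, 0.001, 0.0], [0.001, 1.0, 0.0], [-0.0, 0.0, -1.0]] [-0.3  -0.13  1.82  0.    1.45 -1.87]
wrist jigger 0.88 [313. 178.] [ 0.431 -0.057  0.038]
side jigger 0.84 [345. 257.] [ 0.427 -0.067  0.038]
side jigger 0.31 [286. 167.] [0.485 0.201 0.038]
side pepper_mill 0.94 [265. 123.] [0.525 0.345 0.056]
side keg_bung 0.54 [353. 203.] [0.54  0.031 0.019]
side wine_cork 0.56 [258. 190.] [0.4   0.197 0.021]
side wine_cork 0.18 [287. 166.] [0.496 0.215 0.021]
side beaker 0.62 [286. 166.] [0.487 0.207 0.035]
scene pepper_mill 0.76 [192. 211.] [0.537 0.359 0.056]
scene pepper_mill 0.57 [333. 187.] [0.49  0.084 0.056]
scene keg_bung 0.72 [335. 188.] [0.546 0.043 0.019]
scene wine_cork 0.69 [309. 231.] [0.419 0.176 0.021]
scene beaker 0.94 [285. 201.] [0.52  0.177 0.035]
[316.92238423 191.52512595]
[313.5 189.5  25.2] [ 0.42845273 -0.05648312  0.076     ]
[313.5 167.5  23.2] [ 0.41204123 -0.05641909  0.076     ]
```

```bash
python3 -m pendant '[[[0.0015,-0.0025,0.03,0,0,0,1],[0,0,0.045,0,0,0,1],[0,0,0.045,0,0,0,1],[0,0,0.027,0,0,0,1],[0,0,0,0,0,0,1],[0,0,0,0,0,0,-1],[0,0,0,0,0,0,-1],[0,0,0,0,0,0,-1]]]'; python3 -m pendant '[[[0,0,0,0,0,0,-1],[0,0,0,0,0,0,-1],[0,0,0,0,0,0,-1]]]'; python3 -m pendant '[[[0,0,-0.03,0,0,0,-1],[0,0,-0.045,0,0,0,-1],[0,0,-0.055,0,0,0,-1],[0,0,0,0,0,0,-1],[0,0,0,0,0,0,-1]]]'
```

```text
clock: 32.75
tool_pos: [0.4296, -0.0569, 0.0344]
eef_rot: [0.0, 3.139, -0.001]
ft_force: [-4.8, 2.2, 9.0]
width: 0.44
gripper_force: 59.2
clock: 33.12
tool_pos: [0.4295, -0.0569, 0.0344]
eef_rot: [0.0, 3.14, -0.001]
ft_force: [-4.7, 0.4, 14.2]
width: 0.44
gripper_force: 60.6
clock: 33.75
tool_pos: [0.4286, -0.0566, 0.163]
eef_rot: [0.0, 3.141, -0.0]
ft_force: [0.8, 0.1, -1.4]
width: 0.445
gripper_force: 61.0
```

```bash
python3 -m pendant '[[[-0.002,0.03,0,0,0,0,-1],[-0.002,0.046,0,0,0,0,-1],[-0.002,0.046,0,0,0,0,-1],[-0.002,0.046,0,0,0,0,-1],[-0.002,0.046,0,0,0,0,-1],[-0.002,0.046,0,0,0,0,-1],[-0.002,0.046,0,0,0,0,-1],[-0.002,0.046,0,0,0,0,-1]]]'; python3 -m pendant '[[[-0.002,0.0455,0,0,0,0,-1],[0,0,0,0,0,0,-1],[0,0,0.04,0,0,0,-1],[0,0,0.03,0,0,0,-1],[0,0,0,0,0,0,-1],[0,0,0,0,0,0,-1]]]'
python3 - <<'E'
from h import *
o=st(); P=o['tool_pos']
for n in('scene','side'):
    c,im=shot(n,n+'10.png')
    for t in('jigger','pepper_mill','keg_bung'):
        print(n,t,[(round(f['confidence'],2),np.round(f['location']).tolist()) for f in finder.search_frame(n,t)[:2]])
    print('exp jig',np.round(topix(c,[[P[0],P[1],P[2]+.004]])),'mill',np.round(topix(c,[[.5303,.355,.068]])),'bung',np.round(topix(c,[[.5615,.044,.019]])))
E
```

```text
clock: 34.75
tool_pos: [0.4442, 0.2967, 0.1616]
eef_rot: [-0.0, -3.14, 0.002]
ft_force: [0.8, 0.5, -0.6]
width: 0.442
gripper_force: 61.0
clock: 35.5
tool_pos: [0.4472, 0.3406, 0.0939]
eef_rot: [0.001, 3.141, 0.0]
ft_force: [0.1, 0.4, -0.1]
width: 0.44
gripper_force: 61.0
t 35.5 tcp [0.4472 0.3406 0.0939] w 0.44 F [ 0.1  0.4 -0.1] g 61.0
[[-1.0, 0.001, 0.0], [0.001, 1.0, 0.0], [-0.0, 0.0, -1.0]] [ 0.51  0.21  1.65 -0.    1.28 -1.06]
scene jigger [(0.61, [215.0, 214.0])]
scene pepper_mill [(0.74, [191.0, 220.0]), (0.28, [214.0, 212.0])]
scene keg_bung [(0.72, [331.0, 186.0]), (0.19, [208.0, 250.0])]
exp jig [[213. 212.]] mill [[195. 207.]] bung [[331. 185.]]
side jigger [(0.79, [238.0, 134.0])]
side pepper_mill [(0.77, [264.0, 117.0])]
side keg_bung [(0.8, [356.0, 195.0])]
exp jig [[237. 124.]] mill [[264. 117.]] bung [[356. 195.]]
```

```bash
python3 -m pendant '[[[0,0,0.025,0,0,0,-1],[0,0,0.015,0,0,0,-1],[0,0,0.005,0,0,0,-1],[0,0,0.0015,0,0,0,-1],[0,0,0,0,0,0,-1]]]'; python3 -m pendant '[[[0,0,0.001,0,0,0,-1],[0,0,0,0,0,0,-1]]]'
```

```text
clock: 36.52
tool_pos: [0.4471, 0.341, 0.047]
eef_rot: [0.0, 3.141, 0.0]
ft_force: [0.4, 0.3, -0.0]
width: 0.443
gripper_force: 61.0
clock: 36.78
tool_pos: [0.4472, 0.341, 0.0464]
eef_rot: [0.0, 3.14, 0.001]
ft_force: [-1.9, -1.2, 5.1]
width: 0.446
gripper_force: 61.9
```

Seated. Next I release, back off and check everything.

```bash
python3 -m pendant '[[[0,0,0,0,0,0,0.3],[0,0,0,0,0,0,0.9],[0,0,0,0,0,0,0.9],[0,0,0,0,0,0,0.9],[0,0,-0.03,0,0,0,0.9],[0,0,-0.05,0,0,0,0.9],[0,0,-0.05,0,0,0,0.9],[0,0,-0.05,0,0,0,0.9]]]'; python3 -m pendant '[[[0,0,-0.06,0,0,0,1],[0,0,-0.06,0,0,0,1],[0.01,-0.03,0,0,0,0,1],[0.01,-0.03,0,0,0,0,1],[0,0,0,0,0,0,1],[0,0,0,0,0,0,1]]]'
python3 - <<'E'
from h import *
st()
W=[.4938,.197,.0322];M=[.4923,.3493,.1732]
E=dict(wine_bottle=well(W,.077),beaker=well(W,-.018),wine_cork=well(W,-.098),pepper_mill=well(M,.039),jigger=well(M,-.046),keg_bung=np.array([.5615,.044,0]))
for n in('wrist','scene','side'):
    c,im=shot(n,n+'11.png')
    for t,p in E.items():
        f=finder.search_frame(n,t)[:2]; print(n,t,[(round(x['confidence'],2),np.round(x['location']).tolist()) for x in f],'exp',np.round(topix(c,[p+[0,0,H[t]]])[0]),'foot',np.round(topix(c,[p])[0]),'top',np.round(topix(c,[p+[0,0,2*H[t]]])[0]))
E
```

```text
clock: 37.78
tool_pos: [0.4467, 0.3407, 0.2271]
eef_rot: [-0.0, -3.142, 0.0]
ft_force: [0.3, 1.0, 0.2]
width: 0.953
gripper_force: 0.0
clock: 38.52
tool_pos: [0.427, 0.2811, 0.3455]
eef_rot: [0.001, 3.142, 0.0]
ft_force: [0.2, 0.2, -0.5]
width: 1.0
gripper_force: 0.0
t 38.52 tcp [0.427  0.2811 0.3455] w 1.0 F [ 0.2  0.2 -0.5] g 0.0
[[-1.0, 0.001, 0.0], [0.001, 1.0, 0.0], [-0.0, 0.0, -1.0]] [ 0.43  0.    1.37  0.    1.77 -1.14]
wrist wine_bottle [(0.9, [242.0, 289.0])] exp [243. 289.] foot [261. 237.] top [209. 390.]
wrist beaker [(0.67, [251.0, 187.0])] exp [251. 182.] foot [256. 175.] top [246. 190.]
wrist wine_cork [(0.6, [249.0, 121.0])] exp [248. 118.] foot [250. 116.] top [244. 120.]
wrist pepper_mill [(0.77, [376.0, 226.0])] exp [375. 227.] foot [369. 212.] top [383. 247.]
wrist jigger [(0.79, [364.0, 161.0])] exp [365. 160.] foot [361. 154.] top [369. 168.]
wrist keg_bung [(0.9, [150.0, 233.0]), (0.56, [251.0, 186.0])] exp [153. 233.] foot [159. 228.] top [147. 239.]
scene wine_bottle [(0.92, [265.0, 152.0])] exp [261. 143.] foot [266. 203.] top [256.  74.]
scene beaker [(0.9,
[... 258 characters left out ...]
6.0])] exp [217. 236.] foot [219. 253.] top [214. 217.]
scene keg_bung [(0.73, [332.0, 185.0]), (0.29, [205.0, 246.0])] exp [331. 185.] foot [331. 192.] top [331. 177.]
side wine_bottle [] exp [314. 115.] foot [315. 158.] top [313.  59.]
side beaker [(0.76, [286.0, 165.0])] exp [284. 167.] foot [285. 177.] top [283. 156.]
side wine_cork [(0.59, [260.0, 190.0])] exp [257. 189.] foot [258. 195.] top [255. 182.]
side pepper_mill [(0.6, [264.0, 119.0])] exp [264. 117.] foot [266. 133.] top [261.  98.]
side jigger [(0.67, [240.0, 141.0]), (0.43, [253.0, 142.0])] exp [240. 139.] foot [242. 151.] top [237. 127.]
side keg_bung [(0.78, [356.0, 194.0])] exp [356. 195.] foot [355. 200.] top [356. 189.]
```

```bash
python3 -c "from rig import r; print(r.sign_off())"
```

```text
the job is handed in; nothing more can be done
None
```

I handed the job in at about 39 s on the robot clock: all five pieces are in their own wells within about 3 mm by the last camera check, and the keg bung has not moved. I saw the bottle, beaker and cork standing upright, but the mill and jigger were confirmed only by position after release.

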